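# Give three steel lab jars their own lids back

## Robot

A 6-joint arm with a two-finger parallel gripper is mounted at the origin on the work surface. World frame = base frame: x ahead of the robot, y to its left, z up, the work surface at z = 0. Lengths are in m, angles in degrees, forces in N, time in s.
With the tool pointing down it reaches from about 0.325 to 0.85 m from the base axis. Payload 15.5 kg.
Tool frame: the origin (TCP) lies midway between the tips of the shut fingers; the grasp point (between the pads) lies 19 mm behind it; y points along the fingers, x is the direction in which the jaws open and shut, and the axes are right-handed (so a half turn about y gives the same grasp; the last joint's range is limited). The gripper opens to 91 mm and grips with 3 to 60 N. Pads are 32 mm wide; open, the fingers measure 118 mm over their backs; the gripper's body (76 mm by 178 mm) begins 60 mm behind the grasp point.
Start: joints at [-81.217, 28.281, 77.091, -0, 74.628, -5.472], TCP at [0.154, -0.606, 0.214] pointing down, gripper open.
Joint ranges: [-166.48, 166.48], [-47.26, 123.95], [12.59, 153.08], [-70.14, 250.14], [6.76, 159.57], [-176.63, 176.63]. Speed limits (degrees/s): [108.29, 108.29, 147.25, 172.46, 172.46, 172.46].

## Interface

Orientations are given as a 3x3 rotation matrix whose columns are the frame's x, y, z axes.
In Python, from bench import ctrl gives the robot as it stands. The module is installed in compiled form; this text tells all that it offers. Calls block until the motion is done:
- ctrl.goto(position, orientation): joint-space move of the TCP to a pose.
- ctrl.move_l(position, vel=0.15, ori=None, contact_N=None): straight line of the TCP; ori=None keeps the orientation; vel is the mean speed in m/s. With contact_N (N) it stops when the force on the tool has changed by that much, and returns True; else False.
- ctrl.movej(angles): joint-space move.
- ctrl.command_gripper(opening): opening from 0.0 (shut) to 1.0 (fully open); the grip force is fixed at half the most; returns when the fingers have stopped.
- ctrl.sleep(seconds).
- ctrl.ik(position, orientation): joint angles nearest the present ones, or None.
- ctrl.read_camera(name): name is "scene" or "top"; returns the picture (400x640x3 uint8, blue, green, red); there is no depth.
- ctrl.camera_params(name): a dict with "fx", "fy", "cx", "cy" (pixels), "D" ([k1, k2, p1, p2, k3] as OpenCV has them; the pictures are not rectified), "pose" (4x4, takes a point from camera to world coordinates). Camera axes: x right, y up, looking along -z (the intrinsics and any distortion apply to the point x, -y, -z); pixel columns grow to the right and rows downward; lengths in m; the calibration is good to about 2 mm. A picture is of the moment at which its call begins. camera_params takes no time and is no camera call.
A pose or a line that the arm cannot do raises ctrl.MotionError and nothing moves.
- ctrl.sign_off(): hands the job in, once; it reports no verdict.
Readings, each from a call of its own:
- ctrl.current_t(): time.
- ctrl.current_q(): joint angles.
- ctrl.current_dq(): joint speeds.
- ctrl.current_effort(): joint torques, N m.
- ctrl.current_tool_pos(): TCP position.
- ctrl.current_eef_rot(): TCP orientation.
- ctrl.current_contact_force(): force on the tool from outside, world axes, zero at the start.
- ctrl.current_wrist_torque(): the same for the moment, N m.
- ctrl.current_grip_width(): opening from 0.0 (shut) to 1.0 (fully open).
Only numpy, scipy, OpenCV 4.12 (cv2) and the standard library are available. Lean on these libraries where they do the work, as an engineer would, in place of code of your own. Each camera call takes 0.05 s, during which the arm holds its last target.

## Task

The lids of the three steel jars were put back on the wrong jars. Give each jar its own lid again, round on round, square on square, oblong on oblong, lying flat and fully home with its edges in line with the jar. A lid may be set aside on the clean steel tray meanwhile, but must never touch the bench; leave the jars where they stand, upright, and do not disturb the bottle and the beaker.

Things in the scene. Friction and masses are not known exactly. Their poses are not given: they have to be found in the camera images.
- mouth_round (a point): round steel jar, 90 mm across, 80 mm high, open mouth 78 mm across (wall 6 mm), about 0.7 kg, loose on the bench. This point: centre of the mouth at rim height; z up.
- mouth_square (a point): square steel jar, 76 x 76 mm, 70 mm high, open mouth 64 x 64 mm (wall 6 mm), about 0.7 kg, loose on the bench. This point: centre of the mouth at rim height; x and y along its sides, z up.
- mouth_oblong (a point): oblong steel box jar, 116 mm (x) x 60 mm (y), 55 mm high, open mouth 104 x 48 mm (wall 6 mm), about 0.7 kg, loose on the bench. This point: centre of the mouth at rim height; x along its long side, z up.
- grip_round (a point): flat round steel lid, 94 mm across, plate 4 mm, about 0.16 kg, with a round black knob (head 26 mm across, 21 mm high). This point: on the axis at mid-height of the knob head, 27 mm above the plate's top, 35 mm above the lid's lowest face; z up. A step under the plate (58 mm across, 4 mm deep) drops loosely into the round mouth: fully home, this point is 31 mm above the rim.
- grip_square (a point): flat square steel lid, 80 x 80 mm, plate 4 mm, about 0.16 kg, with a black bar handle (44 mm in x, 12 mm in y, 18 mm high). This point: centre of the bar, 27 mm above the plate's top, 35 mm above the lid's lowest face; x along bar and sides, z up. A step under the plate (48 x 48 mm, 4 mm deep) drops loosely into the square mouth: fully home, this point is 31 mm above the rim.
- grip_oblong (a point): flat oblong steel lid, 120 (x) x 64 (y) mm, plate 4 mm, about 0.16 kg, with a black bar handle (56 mm in x, 12 mm in y, 18 mm high). This point: centre of the bar, 27 mm above the plate's top, 35 mm above the lid's lowest face; x along bar and long side, z up. A step under the plate (88 x 32 mm, 4 mm deep) drops loosely into the oblong mouth: fully home, this point is 31 mm above the rim.
- tray_floor (a point): shallow steel tray lined with white paper, 160 mm (x) x 130 mm (y), rim 10 mm above the bench, fixed. This point: centre of its paper-lined floor, 6 mm above the bench; inside it measures 152 x 122 mm. A lid standing in it has its grip point 35 mm above this floor.
- bottle: clear plastic reagent bottle with a white cap, 62 mm across, 135 mm high, a bystander beyond the jars; origin at the centre of its underside.
- beaker: empty glass beaker, 68 mm across, 80 mm high, a bystander beyond the jars; origin at the centre of its underside.
Mind the look-alikes: they are no part of the job. Leave any pink or red look-alike of the part that bears grip_oblong alone.

How it is judged (in metres and radians):
At the end, for the whole second after the job is handed in: Each lid lies on the jar of its own shape, centred within 12 mm, level, its step inside the mouth (grip point less than 33.5 mm above the rim), the square and oblong lids in line with their jars within 0.25 rad, all at rest (horizontal distance between grip_round and mouth_round below 0.012 m and horizontal distance between grip_square and mouth_square below 0.012 m and horizontal distance between grip_oblong and mouth_oblong below 0.012 m and z of grip_round in the frame of mouth_round below 0.0335 m and z of grip_square in the frame of mouth_square below 0.0335 m and z of grip_oblong in the frame of mouth_oblong below 0.0335 m and angle between each of grip_round, grip_square, grip_oblong's own z axis and vertical below 0.06 rad and (angle between the x axis of grip_square and the x axis of mouth_square, either way round below 0.25 rad or angle between the x axis of grip_square and the y axis of mouth_square, either way round below 0.25 rad) and angle between the x axis of grip_oblong and the x axis of mouth_oblong, either way round below 0.25 rad and linear speed of each of lid_round, lid_square, lid_oblong below 0.02 m/s); the robot touches nothing.
It fails at once if a lid touches the bench (contact force between any of lid_round, lid_square, lid_oblong and table above 0.2 N).
It fails at once if a jar is shifted by more than 30 mm or tipped (distance of any of mouth_round, mouth_square, mouth_oblong from where it was at the start of the episode above 0.03 m or angle between any of mouth_round, mouth_square, mouth_oblong's own z axis and vertical above 0.35 rad).
It fails at once if the bottle or the beaker is moved by more than 20 mm (distance of any of bottle, beaker from where it was at the start of the episode above 0.02 m).
It also fails if it takes over 115 s, if anything falls off the work surface, if the arm or the gripper's body presses on something with over 40 N, if the wrist force passes 120 N, or if a joint passes its speed limit or range.

## Working session

There is one attempt and no reset: what is moved stays moved. The work goes in short steps, each a Python script; the robot and the scene stay as the last script left them, time stands still between calls to the robot, and variables do not carry over. Pictures are saved under pics/ and viewed, and the job is handed in when it is done.

```bash
mkdir -p pics; ls
python3 - <<'E'
from bench import ctrl
import cv2, numpy as np
np.set_printoptions(precision=4,suppress=True)
for n in ("scene","top"):
    im=ctrl.read_camera(n); cv2.imwrite(f"pics/{n}0.png",im)
    p=ctrl.camera_params(n); print(n,{k:(np.array(v) if k in("pose","D") else v) for k,v in p.items()})
print(ctrl.current_t(),ctrl.current_eef_rot())
E
```

```text
pics
scene {'fx': 366.7931769513227, 'fy': 366.7931769513227, 'cx': 320.5039240912308, 'cy': 200.94553915208002, 'D': array([-0.0465,  0.    ,  0.    ,  0.    ,  0.    ]), 'pose': array([[ 0.5494, -0.474 ,  0.6881,  1.2322],
       [ 0.8356,  0.3132, -0.4514, -0.3903],
       [-0.0016,  0.8229,  0.5681,  0.6017],
       [ 0.    ,  0.    ,  0.    ,  1.    ]])}
top {'fx': 368.93955724028154, 'fy': 368.93955724028154, 'cx': 319.2952409383022, 'cy': 198.57915130244336, 'D': array([0.0046, 0.    , 0.    , 0.    , 0.    ]), 'pose': array([[-0.0043,  0.977 , -0.2133,  0.4009],
       [-1.    , -0.0056, -0.0055,  0.0065],
       [-0.0066,  0.2133,  0.977 ,  0.9413],
       [ 0.    ,  0.    ,  0.    ,  1.    ]])}
0.1 [[ 0.2462 -0.0002  0.9692]
 [-0.9692  0.0011  0.2462]
 [-0.0011 -1.      0.0001]]
```

View pics/scene0.png

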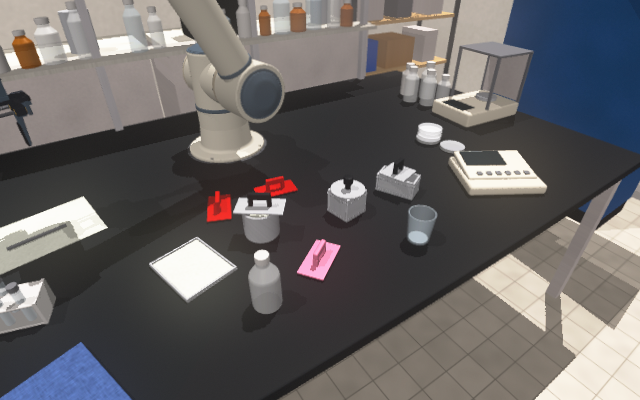

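View pics/top0.png

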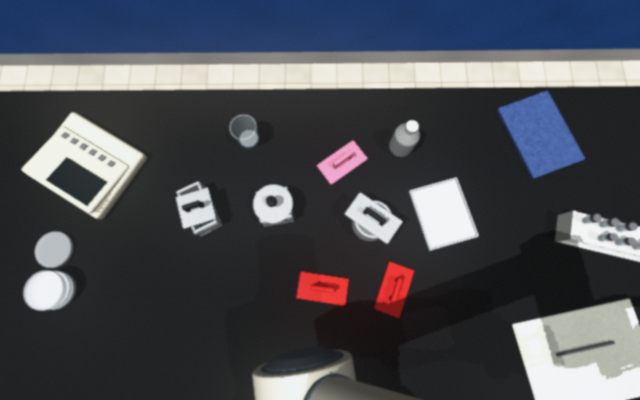

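Run:
```python
import cv2
t=cv2.imread("pics/top0.png"); s=cv2.imread("pics/scene0.png")
cv2.imwrite("pics/t_z.png",cv2.resize(t[165:260,165:485],None,fx=2.5,fy=2.5,interpolation=cv2.INTER_CUBIC))
# higher zoom
for n,(x,y) in dict(a=(160,170),b=(240,170),c=(330,180)).items():
    pass
row=[cv2.resize(t[y:y+80,x:x+80],(260,260),interpolation=cv2.INTER_CUBIC) for x,y in((160,168),(235,168),(335,175))]
cv2.imwrite("pics/t_z2.png",cv2.hconcat(row))
row=[cv2.resize(s[y:y+80,x:x+80],(260,260),interpolation=cv2.INTER_CUBIC) for x,y in((360,140),(307,155),(222,175))]
cv2.imwrite("pics/s_z2.png",cv2.hconcat(row))
```

```text
(no output)
```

View pics/t_z2.png

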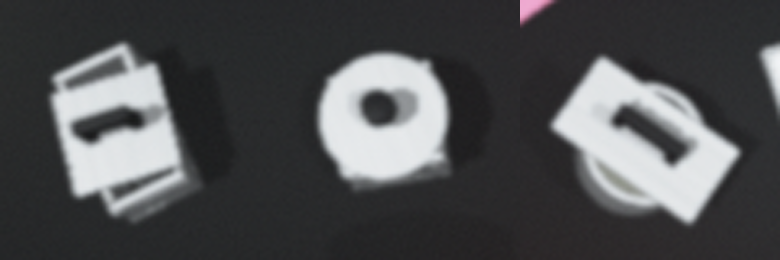

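View pics/s_z2.png

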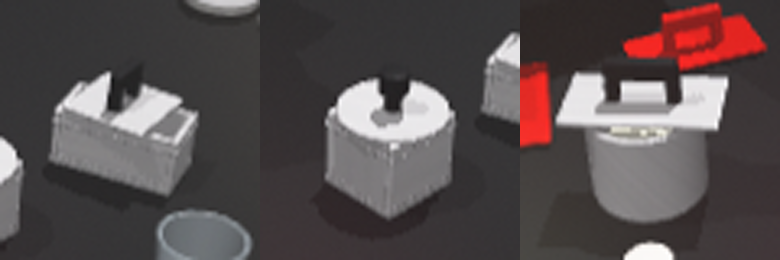

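```bash
cat > h.py <<'E'
import numpy as np, cv2
from scipy.optimize import minimize
np.set_printoptions(precision=4,suppress=True)
def proj(P,X):
    X=np.atleast_2d(X).astype(float); T=np.linalg.inv(np.array(P["pose"]))
    c=X@T[:3,:3].T+T[:3,3]; c=c*[1,-1,-1]
    K=np.array([[P["fx"],0,P["cx"]],[0,P["fy"],P["cy"]],[0,0,1]])
    return cv2.projectPoints(c,np.zeros(3),np.zeros(3),K,np.array(P["D"],float))[0][:,0]
def unproj(P,uv,z):
    K=np.array([[P["fx"],0,P["cx"]],[0,P["fy"],P["cy"]],[0,0,1]])
    n=cv2.undistortPoints(np.array(uv,float).reshape(-1,1,2),K,np.array(P["D"],float))[:,0]
    M=np.array(P["pose"]); d=np.c_[n[:,0],-n[:,1],-np.ones(len(n))]@M[:3,:3].T; o=M[:3,3]
    return o+d*((z-o[2])/d[:,2])[:,None]
def outline(kind,a,b,p,z,n=40):
    if kind=="c":
        t=np.linspace(0,2*np.pi,4*n,endpoint=False); L=np.c_[a/2*np.cos(t),a/2*np.sin(t)]
    else:
        s=np.linspace(-.5,.5,n)[1:-1]; o=np.full(n-2,.5)
        L=np.r_[np.c_[s*a,o*b],np.c_[s*a,-o*b],np.c_[o*a,s*b],np.c_[-o*a,s*b]]
    c,s_=np.cos(p[2]),np.sin(p[2])
    return np.c_[L@np.array([[c,s_],[-s_,c]])+p[:2],np.full(len(L),z)]
def fit(items,p0,shapes,rng=(.008,.008,.12),seed=0):
    """items: [(P,gray)], shapes: [(kind,a,b,z,weight)]; maximise gradient on outline"""
    G=[]
    for P,g in items:
        g=cv2.GaussianBlur(g.astype(np.float32),(0,0),.9)
        G.append((P,np.hypot(cv2.Sobel(g,cv2.CV_32F,1,0),cv2.Sobel(g,cv2.CV_32F,0,1))))
    def cost(p):
        v=0
        for P,m in G:
            for k,a,b,z,w in shapes:
                uv=proj(P,outline(k,a,b,p,z)).astype(np.float32)
                q=cv2.remap(m,uv[None],None,cv2.INTER_LINEAR)
                v-=w*np.minimum(q,250).mean()
        return v
    r=np.random.default_rng(seed); best=None
    c=[(cost(p),tuple(p)) for p in [np.array(p0)+(2*r.random(3)-1)*rng for _ in range(300)]+[np.array(p0)]]
    for _,p in sorted(c)[:4]:
        o=minimize(cost,p,method="Nelder-Mead",options=dict(initial_simplex=np.array(p)+np.r_[np.zeros((1,3)),np.diag([.003,.003,.04])],xatol=1e-4,fatol=1e-2))
        if best is None or o.fun<best.fun: best=o
    return best.x,best.fun
def draw(im,P,p,shapes,sc=1,org=(0,0),col=(0,0,255)):
    for k,a,b,z,*_ in shapes:
        for u,v in proj(P,outline(k,a,b,p,z)):
            cv2.circle(im,(int((u+.5-org[0])*sc),int((v+.5-org[1])*sc)),1,col,-1)
E
cat > m1.py <<'E'
from bench import ctrl
from h import *
Pt=ctrl.camera_params("top"); Ps=ctrl.camera_params("scene")
t=cv2.imread("pics/top0.png"); s=cv2.imread("pics/scene0.png")
gt=cv2.cvtColor(t,cv2.COLOR_BGR2GRAY); gs=cv2.cvtColor(s,cv2.COLOR_BGR2GRAY)
def pk(org,pts,z): return unproj(Pt,(np.array(pts)+.5)/3.25-.5+org,z)
sq=pk((160,168),[(50,95),(155,62),(187,175),(75,197)],.063)
ro=pk((235,168),[(383-260,117)],.074)
ob=pk((335,175),[(605-520,55),(740-520,150),(692-520,225),(550-520,125)],.088)
tr=unproj(Pt,[(409,190),(458,178),(479,237),(428,250)],.010)
yaw=lambda a,b:np.arctan2(*(b-a)[1::-1])
C={}
def run(n,q,y,sh):
    p0=np.r_[q.mean(0)[:2],y]
    for nm,P,g in(("top",Pt,gt),("scene",Ps,gs)):
        p,f=fit([(P,g)],p0,sh); print(n,nm,p0,p,np.degrees(p[2]),f)
        C[n,nm]=p,sh
run("lsq",sq,yaw(sq[0],sq[1]),[("r",.08,.08,.063,1)])
run("lro",ro,0,[("c",.094,0,.074,1)])
run("lob",ob,yaw(ob[0],ob[1]),[("r",.12,.064,.088,1)])
run("tray",tr,yaw(tr[1],tr[2]),[("r",.16,.13,.010,1),("r",.152,.122,.010,.3)])
rows=[]
for im,P,o in((t,Pt,((160,168),(235,168),(335,175),(400,170))),(s,Ps,((360,140),(307,155),(222,170),(150,225)))):
    r=[]
    for k,og in zip(("lsq","lro","lob","tray"),o):
        w=80 if k!="tray" else 90
        c=cv2.resize(im[og[1]:og[1]+w,og[0]:og[0]+w],(200,200),interpolation=cv2.INTER_CUBIC)
        draw(c,P,*C[k,"top"],200/w,og); draw(c,P,*C[k,"scene"],200/w,og,(0,220,0)); r.append(c)
    rows.append(cv2.hconcat(r))
cv2.imwrite("pics/fit0.png",cv2.vconcat(rows))
E
python3 m1.py
```

```text
lsq top [ 0.5706  0.3119 -1.2573] [ 0.5733  0.3125 -1.2412] -71.11414965309167 -243.9119873046875
lsq scene [ 0.5706  0.3119 -1.2573] [ 0.5743  0.3094 -1.2643] -72.43954160637055 -221.55743408203125
lro top [0.5785 0.1238 0.    ] [ 0.5774  0.1233 -0.0859] -4.9205630894470564 -245.8595733642578
lro scene [0.5785 0.1238 0.    ] [0.5829 0.1222 0.0376] 2.1555139528754785 -232.25112915039062
lob top [ 0.5421 -0.1153 -2.2111] [ 0.5413 -0.1147 -2.1859] -125.24391892943089 -224.5702667236328
lob scene [ 0.5421 -0.1153 -2.2111] [ 0.5465 -0.116  -2.1773] -124.75192336001459 -228.3717803955078
tray top [ 0.5642 -0.3051 -2.8897] [ 0.5645 -0.3035 -2.8712] -164.50748445134215 -314.3759460449219
tray scene [ 0.5642 -0.3051 -2.8897] [ 0.5693 -0.3074 -2.8712] -164.50731691277687 -313.2828369140625
```

View pics/fit0.png

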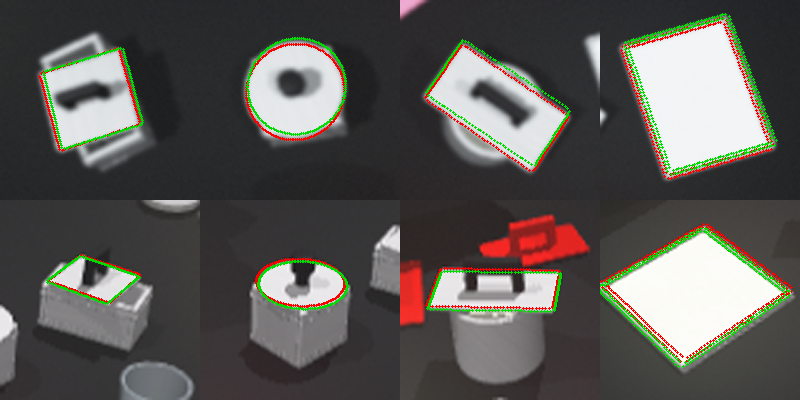

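```bash
cat >> h.py <<'E'
def R(deg):
    c,s=np.cos(np.radians(deg)),np.sin(np.radians(deg))
    return np.array([[c,0,-s],[s,0,c],[0,-1,0.]])
E
python3 - <<'E'
from bench import ctrl
from h import *
for n,p,y in(("ob",(.544,-.1153,.096),-35),("tray",(.567,-.3055,.022),-74.5),("ro",(.58,.1228,.082),0),("sq",(.5738,.311,.071),18.2)):
    for d in(0,180,-90,90):
        print(n,y+d,ctrl.ik(p,R(y+d)))
E
```

```text
ob -35 [-18.1193  31.088   94.3689  -0.      54.5431  16.8807]
ob 145 [ -18.1193   31.088    94.3689   -0.       54.5431 -163.1193]
ob -125 [-18.1193  31.088   94.3689  -0.      54.5431 106.8807]
ob 55 [-18.1193  31.088   94.3689  -0.      54.5431 -73.1193]
tray -74.5 [-33.6254  42.3392  84.0771  -0.      53.5838  40.8746]
tray 105.5 [ -33.6254   42.3392   84.0771   -0.       53.5838 -139.1254]
tray -164.5 [-33.6254  42.3392  84.0771  -0.      53.5838 130.8746]
tray 15.5 [-33.6254  42.3392  84.0771  -0.      53.5838 -49.1254]
ro 0 [ 6.1847 34.5257 89.6849 -0.     55.7893  6.1847]
ro 180 [   6.1847   34.5257   89.6849   -0.       55.7893 -173.8153]
ro -90 [ 6.1847 34.5257 89.6849 -0.     55.7893 96.1847]
ro 90 [  6.1847  34.5257  89.6849  -0.      55.7893 -83.8153]
sq 18.2 [23.2183 39.1999 81.0351 -0.     59.765   5.0183]
sq 198.2 [  23.2183   39.1999   81.0351   -0.       59.765  -174.9817]
sq -71.8 [23.2183 39.1999 81.0351 -0.     59.765  95.0183]
sq 108.2 [ 23.2183  39.1999  81.0351  -0.      59.765  -84.9817]
```

```bash
cat > act.py <<'E'
from bench import ctrl
from h import *
def st(m=""): print(m,"t",round(ctrl.current_t(),2),"tcp",np.array(ctrl.current_tool_pos()),"w",round(ctrl.current_grip_width()*91,2),"F",np.array(ctrl.current_contact_force()))
def pick(x,y,zg,yaw,lift=.08,hi=.10):
    """zg: grip-point height"""
    z=zg-.019
    ctrl.goto([x,y,z+hi],R(yaw)); 
    hit=ctrl.move_l([x,y,z],vel=.1,contact_N=15); st(f"down hit={hit}")
    ctrl.command_gripper(0.0); ctrl.sleep(.2); st("shut")
    p=np.array(ctrl.current_tool_pos()); p[2]+=.03
    ctrl.move_l(p,vel=.06); st("lift")
    p[2]=max(p[2],z+lift); ctrl.move_l(p,vel=.15)
def look(name):
    for n in("top","scene"): cv2.imwrite(f"pics/{n}_{name}.png",ctrl.read_camera(n))
E
python3 - <<'E'
from act import *
pick(.544,-.1153,.115,-35); look("1"); st()
E
python3 - <<'E'
import cv2
t=cv2.imread("pics/top_1.png"); s=cv2.imread("pics/scene_1.png")
cv2.imwrite("pics/v1.png",cv2.vconcat([cv2.resize(t[150:300,150:500],(700,300)),cv2.resize(s[100:250,150:500],(700,300))]))
E
```

```text
down hit=False t 3.49 tcp [ 0.5444 -0.1154  0.0965] w 91.12 F [ 0.555   0.5176 -0.7923]
shut t 4.88 tcp [ 0.5439 -0.1153  0.0959] w 11.84 F [-0.5649  0.5872 -1.7751]
lift t 5.53 tcp [ 0.544  -0.1153  0.1261] w 11.82 F [-0.2256 -0.398  -1.9241]
 t 6.11 tcp [ 0.5433 -0.1151  0.1748] w 12.15 F [-0.1051 -0.3965 -2.188 ]
```

View pics/v1.png

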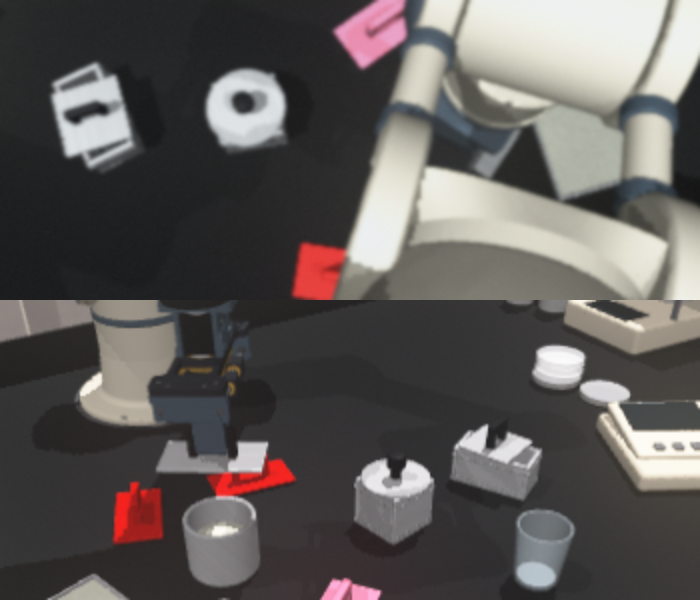

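```bash
cat >> act.py <<'E'
def place(x,y,zg,yaw,hi=.08,vel=.05,F=4,hold=False):
    z=zg-.019
    ctrl.goto([x,y,z+hi],R(yaw))
    ctrl.move_l([x,y,z+.012],vel=.1); ctrl.sleep(.2); st("above")
    hit=ctrl.move_l([x,y,z-.003],vel=.03,contact_N=F); ctrl.sleep(.1); st(f"set hit={hit}")
    if not hold: release(hi)
def release(hi=.08,w=1.0):
    ctrl.command_gripper(w); st("open")
    p=np.array(ctrl.current_tool_pos()); p[2]+=hi; ctrl.move_l(p,vel=.15)
E
python3 - <<'E'
from act import *
Ps=ctrl.camera_params("scene")
s=cv2.cvtColor(cv2.imread("pics/scene_1.png"),cv2.COLOR_BGR2GRAY)
g=.1748+.019-.027
print(fit([(Ps,s)],[.5433,-.1151,np.radians(-125)],[("r",.12,.064,g,1)]))
place(.567,-.3055,.041,-74.5); look("2")
E
python3 - <<'E'
import cv2
t=cv2.imread("pics/top_2.png"); s=cv2.imread("pics/scene_2.png")
cv2.imwrite("pics/v2.png",cv2.vconcat([cv2.resize(t[150:300,150:500],(700,300)),cv2.resize(s[130:280,120:470],(700,300))]))
E
```

```text
(array([ 0.5472, -0.1179, -2.1892]), np.float64(-211.13450622558594))
above t 7.97 tcp [ 0.5673 -0.3057  0.0346] w 11.74 F [-0.1233 -0.3151 -2.2492]
set hit=True t 8.51 tcp [ 0.5668 -0.3053  0.0213] w 11.52 F [ 0.7911 -0.3048 -0.719 ]
open t 9.76 tcp [ 0.5667 -0.3053  0.0216] w 91.09 F [-1.3359 -0.2054 -0.6973]
```

View pics/v2.png

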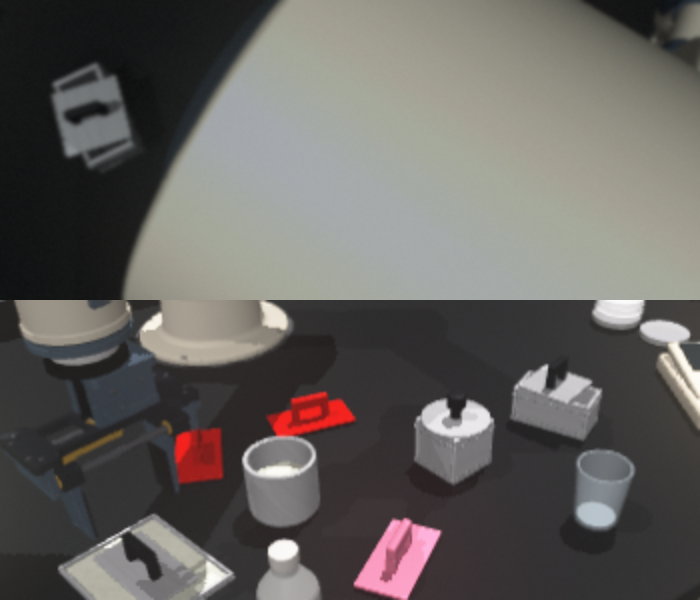

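```bash
cat > m2.py <<'E'
from act import *
import sys
def meas(tag,what,p0,cams=("top","scene"),out=None):
    SH=dict(jro=[("c",.09,0,.08,1),("c",.078,0,.08,1)],jsq=[("r",.076,.076,.07,1),("r",.064,.064,.07,1)],job=[("r",.116,.06,.055,1),("r",.104,.048,.055,1)])
    r=[]
    for n in cams:
        P=ctrl.camera_params(n); im=cv2.imread(f"pics/{n}_{tag}.png")
        p,f=fit([(P,cv2.cvtColor(im,cv2.COLOR_BGR2GRAY))],p0,SH[what],rng=(.012,.012,.3)); print(what,n,p,np.degrees(p[2]),f)
        u,v=proj(P,[*p0[:2],.05])[0]; o=(int(u)-40,int(v)-40)
        c=cv2.resize(im[o[1]:o[1]+80,o[0]:o[0]+80],(400,400),interpolation=cv2.INTER_CUBIC); d=c.copy()
        draw(d,P,p,SH[what],5,o); r.append(cv2.hconcat([c,d]) if len(cams)==1 else d)
    cv2.imwrite(f"pics/{out or 'f_'+what+tag}.png",cv2.hconcat(r))
E
python3 - <<'E'
from m2 import *
meas("2","jro",[.544,-.115,0],("scene",))
ctrl.goto([.58,.1228,.20],R(0)); look("3"); st()
E
python3 - <<'E'
import cv2
t=cv2.imread("pics/top_3.png"); s=cv2.imread("pics/f_jro2.png") if 0 else cv2.imread("pics/f_jro2.png")
cv2.imwrite("pics/v3.png",cv2.resize(t[150:300,150:500],(700,300)))
E
```

```text
jro scene [ 0.5385 -0.1143 -0.2659] -15.235215289921971 -384.7618408203125
 t 12.26 tcp [0.5802 0.1218 0.1997] w 90.99 F [ 0.1808  0.1297 -0.4641]
```

View pics/v3.png

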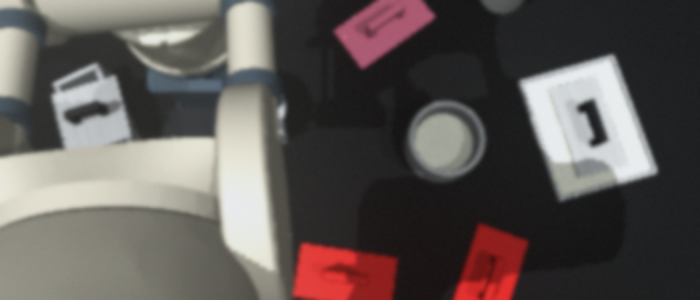

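View pics/f_jro2.png

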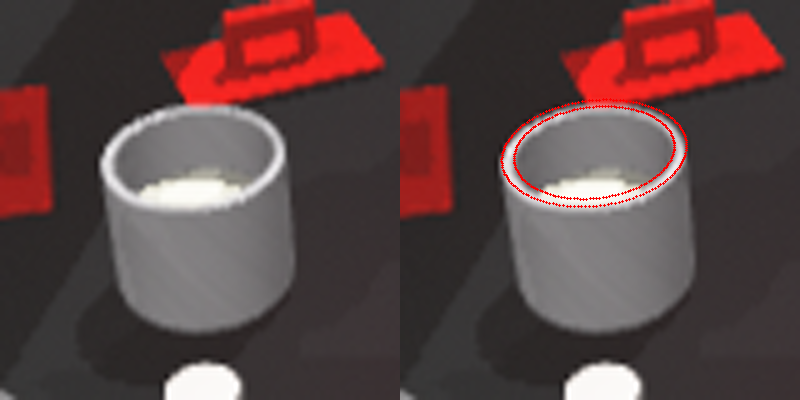

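Run:
```python
from m2 import *
meas("3","jro",[.537,-.113,0],("top",))
```

```text
jro top [ 0.5394 -0.115   0.1314] 7.530774620322997 -249.27139282226562
```

View pics/f_jro3.png

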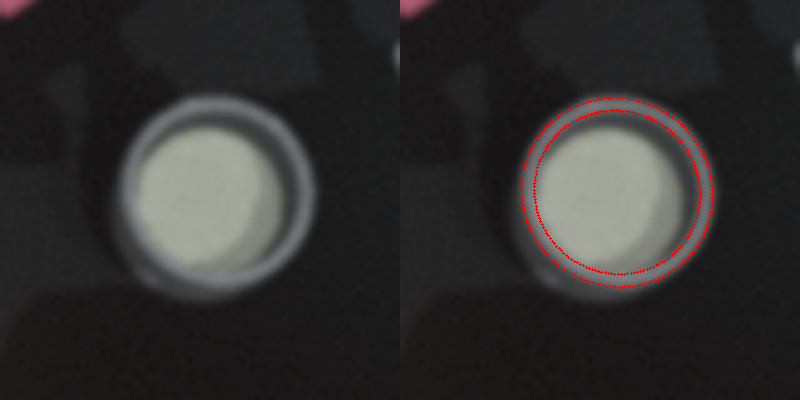

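```bash
python3 - <<'E'
from m2 import *
pick(.58,.1228,.101,0)
ctrl.sleep(.1); look("4"); st()
E
python3 - <<'E'
import cv2
t=cv2.imread("pics/top_4.png"); s=cv2.imread("pics/scene_4.png")
cv2.imwrite("pics/v4.png",cv2.vconcat([cv2.resize(t[150:300,150:500],(700,300)),cv2.resize(s[100:250,180:530],(700,300))]))
E
```

```text
down hit=False t 13.66 tcp [0.5804 0.1229 0.0826] w 91.04 F [ 0.0213 -0.8021 -0.4176]
shut t 14.88 tcp [0.58   0.1228 0.082 ] w 25.03 F [ 0.4317 -0.0479 -0.0551]
lift t 15.53 tcp [0.58   0.1228 0.1121] w 25.16 F [-0.29   -0.3    -1.8001]
 t 16.21 tcp [0.5794 0.1227 0.1608] w 24.86 F [-0.6721 -0.2925 -1.1126]
```

View pics/v4.png

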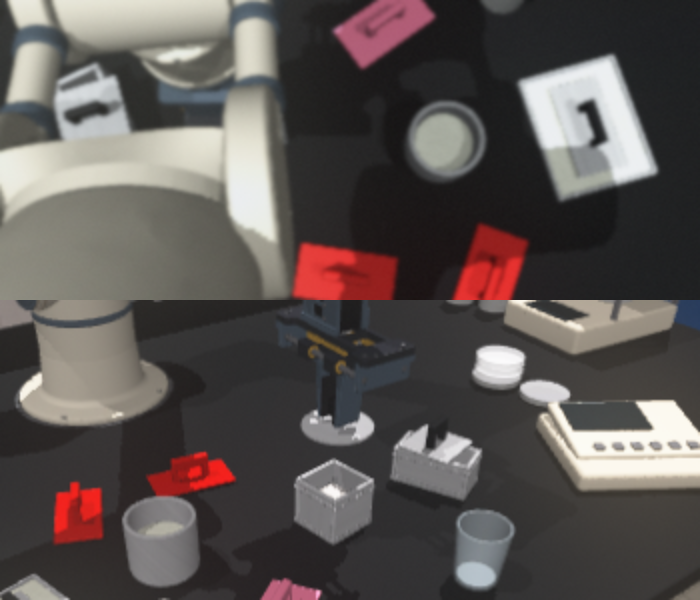

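Run:
```python
from m2 import *
Ps=ctrl.camera_params("scene")
s=cv2.cvtColor(cv2.imread("pics/scene_4.png"),cv2.COLOR_BGR2GRAY)
print(fit([(Ps,s)],[.5794,.1227,0],[("c",.094,0,.1608+.019-.027,1)]))
meas("4","jsq",[.58,.123,np.radians(5)],("scene",))
```

```text
(array([ 0.5846,  0.1195, -0.0517]), np.float64(-203.64938354492188))
jsq scene [0.5758 0.1251 0.1693] 9.702598407939384 -358.9114990234375
```

View pics/f_jsq4.png

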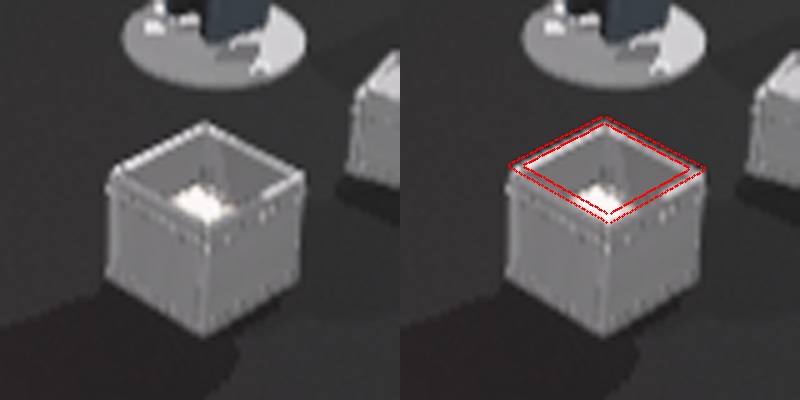

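```bash
python3 - <<'E'
from act import *
place(.539,-.1143,.111,0,hi=.10,hold=True); look("5")
E
python3 - <<'E'
import cv2
t=cv2.imread("pics/top_5.png"); s=cv2.imread("pics/scene_5.png")
cv2.imwrite("pics/v5.png",cv2.vconcat([cv2.resize(t[150:300,150:500],(700,300)),cv2.resize(s[100:250,150:500],(700,300))]))
E
```

```text
above t 18.4 tcp [ 0.5393 -0.1144  0.1045] w 25.01 F [ 0.2688 -0.1439 -2.7924]
set hit=True t 18.93 tcp [ 0.5389 -0.1143  0.0914] w 24.94 F [ 1.1245  0.3833 -0.5616]
```

View pics/v5.png

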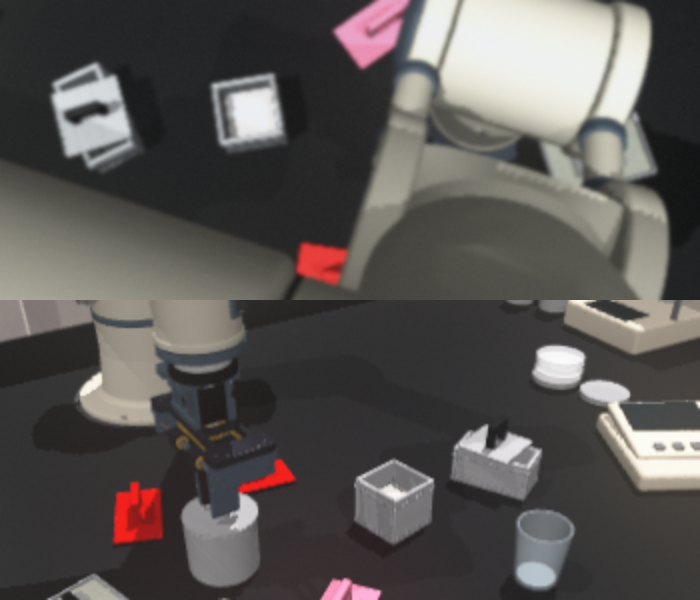

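Run:
```python
from m2 import *
release(.08)
meas("5","jsq",[.577,.124,np.radians(8)],("top","scene"))
P=ctrl.camera_params("top")
ctrl.goto([.5738,.311,.17],R(18.2)); look("6"); st()
```

```text
open t 20.12 tcp [ 0.5387 -0.1142  0.0917] w 91.1 F [ 0.5507 -0.1059 -0.155 ]
jsq top [0.5776 0.1228 0.173 ] 9.91187415316464 -400.93792724609375
jsq scene [0.5759 0.1251 0.1667] 9.549729294205726 -380.1265869140625
 t 22.48 tcp [0.5743 0.3098 0.17  ] w 90.98 F [ 0.9766 -0.7399 -0.353 ]
```

View pics/f_jsq5.png

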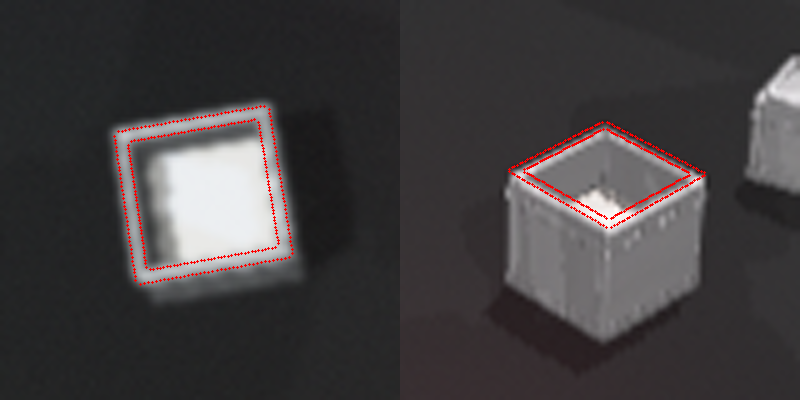

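View pics/top_6.png

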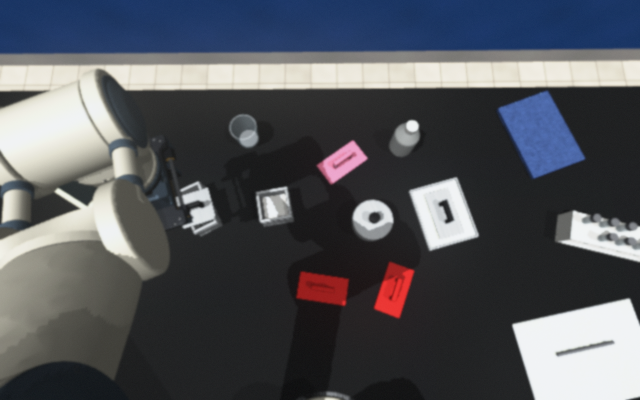

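View pics/scene_6.png

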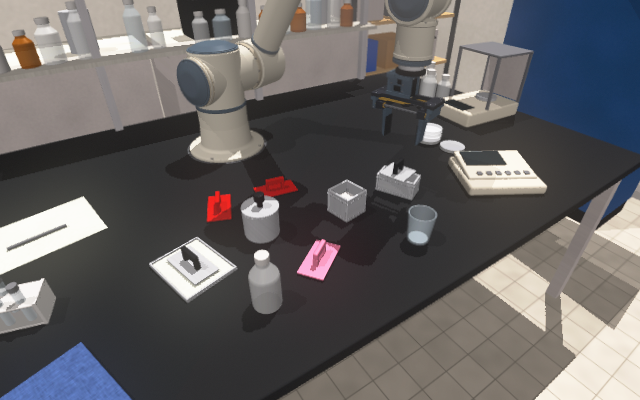

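Run:
```python
from m2 import *
for n in("top","scene"):
    g=cv2.cvtColor(cv2.imread(f"pics/{n}_6.png"),cv2.COLOR_BGR2GRAY)
    P=ctrl.camera_params(n)
    print(n,fit([(P,g)],[.5387,-.1142,0],[("c",.094,0,.084,1)]),fit([(P,g)],[.5667,-.3053,np.radians(15.5)],[("r",.12,.064,.014,1)]),fit([(P,g)],[.5645,-.3035,np.radians(15.5)],[("r",.16,.13,.010,1)]))
```

```text
top (array([ 0.5375, -0.1128,  0.0735]), np.float64(-235.8073272705078)) (array([ 0.5617, -0.2878,  0.2568]), np.float64(-50.86902618408203)) (array([ 0.5645, -0.3035,  0.2705]), np.float64(-250.0))
scene (array([ 0.5404, -0.114 ,  0.1184]), np.float64(-221.6976318359375)) (array([ 0.5661, -0.3119,  0.277 ]), np.float64(-164.467041015625)) (array([ 0.5665, -0.3062,  0.261 ]), np.float64(-249.9340362548828))
```

Run:
```python
from m2 import *
pick(.5738,.311,.090,18.2); ctrl.sleep(.1); look("7"); st()
meas("7","job",[.574,.311,np.radians(-65+180)],("top","scene"))
```

```text
down hit=False t 23.88 tcp [0.5742 0.3112 0.0717] w 90.81 F [ 0.5391 -0.1014 -0.492 ]
shut t 25.26 tcp [0.5737 0.311  0.071 ] w 12.01 F [-0.3991 -0.454   0.6122]
lift t 25.91 tcp [0.5737 0.311  0.101 ] w 11.57 F [ 0.2889 -0.3775 -1.4774]
 t 26.59 tcp [0.5731 0.3107 0.1497] w 11.84 F [ 0.9979  0.9386 -1.4913]
job top [0.5459 0.324  1.6613] 95.18816017286343 -180.97262573242188
job scene [0.5662 0.2819 2.086 ] 119.51860529650604 -242.0159912109375
```

View pics/f_job7.png

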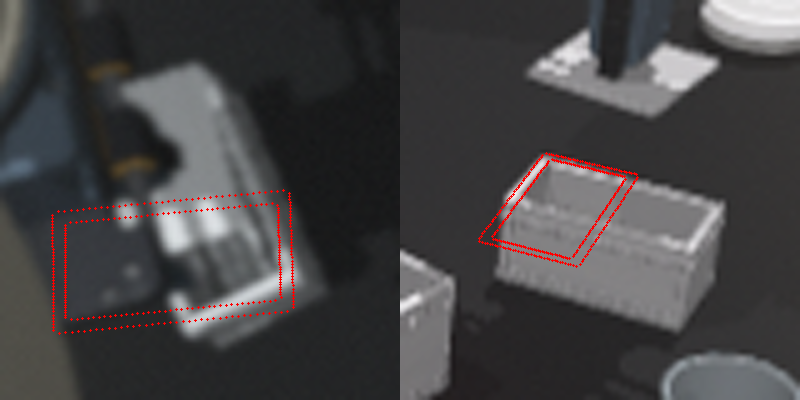

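View pics/scene_7.png

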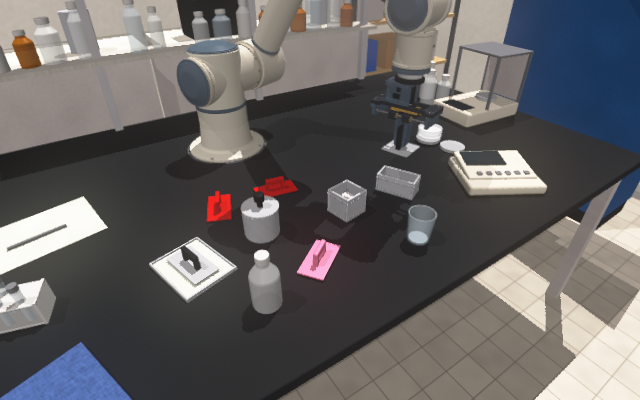

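```bash
python3 - <<'E'
from m2 import *
meas("7","job",[.574,.311,np.radians(26)],("scene",),out="f_job7b")
P=ctrl.camera_params("scene"); g=cv2.cvtColor(cv2.imread("pics/scene_7.png"),cv2.COLOR_BGR2GRAY)
print(fit([(P,g)],[.5731,.3107,np.radians(18.2)],[("r",.08,.08,.1497+.019-.027,1)]))
place(.578,.1235,.101,9.8,hi=.09,hold=True); look("8")
meas("8","job",[.574,.311,np.radians(26)],("top","scene"))
E
python3 - <<'E'
import cv2
t=cv2.imread("pics/top_8.png"); s=cv2.imread("pics/scene_8.png")
cv2.imwrite("pics/v8.png",cv2.vconcat([cv2.resize(t[150:300,150:500],(700,300)),cv2.resize(s[100:250,220:570],(700,300))]))
E
```

```text
job scene [0.5777 0.3181 0.4679] 26.806510849829895 -335.6377868652344
(array([0.5785, 0.3065, 0.2936]), np.float64(-217.00894165039062))
above t 28.5 tcp [0.5783 0.1235 0.0946] w 12.15 F [-0.1228  0.0356 -1.6193]
set hit=True t 29.03 tcp [0.5778 0.1235 0.0814] w 11.63 F [ 0.7416 -0.6124  0.6047]
job top [0.5811 0.3009 0.1687] 9.66567741092725 -220.43260192871094
job scene [0.5772 0.3184 0.4817] 27.597733129518286 -332.05999755859375
```

View pics/v8.png

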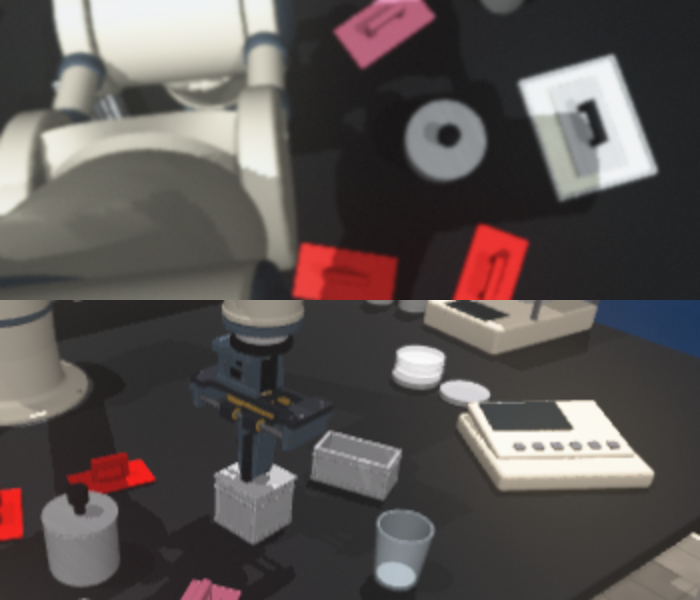

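View pics/f_job8.png

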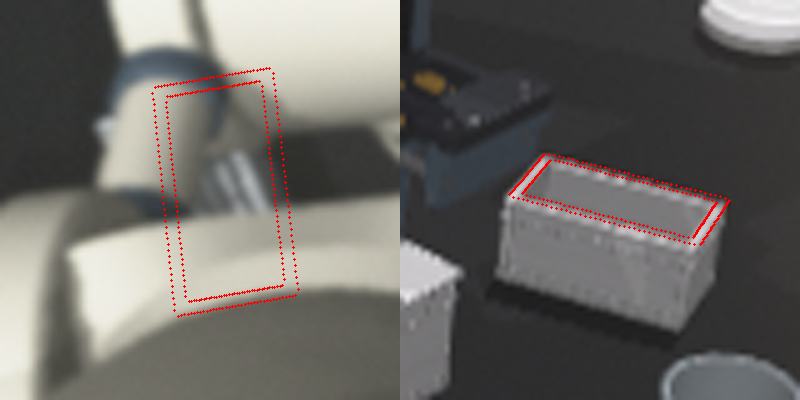

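```bash
python3 - <<'E'
from m2 import *
release(.09)
ctrl.goto([.5668,-.3053,.14],R(-74.5)); look("9")
meas("9","job",[.575,.317,np.radians(27)],("top","scene"))
for n in("top","scene"):
    P=ctrl.camera_params(n); g=cv2.cvtColor(cv2.imread(f"pics/{n}_9.png"),cv2.COLOR_BGR2GRAY)
    print(n,fit([(P,g)],[.578,.1235,np.radians(9.8)],[("r",.08,.08,.074,1)]))
E
python3 - <<'E'
import cv2
t=cv2.imread("pics/top_9.png"); s=cv2.imread("pics/scene_9.png")
cv2.imwrite("pics/v9.png",cv2.vconcat([cv2.resize(t[150:300,150:500],(700,300)),cv2.resize(s[130:280,130:480],(700,300))]))
E
```

```text
open t 30.38 tcp [0.5777 0.1235 0.0817] w 90.54 F [-0.768   0.4789  0.0421]
job top [0.5763 0.3144 0.4608] 26.39918093991205 -250.2066650390625
job scene [0.5773 0.3184 0.4817] 27.601030022523368 -327.866455078125
top (array([ 0.6122,  0.1434, -0.6458]), np.float64(-56.05800247192383))
scene (array([0.5809, 0.1231, 0.144 ]), np.float64(-213.5463409423828))
```

View pics/v9.png

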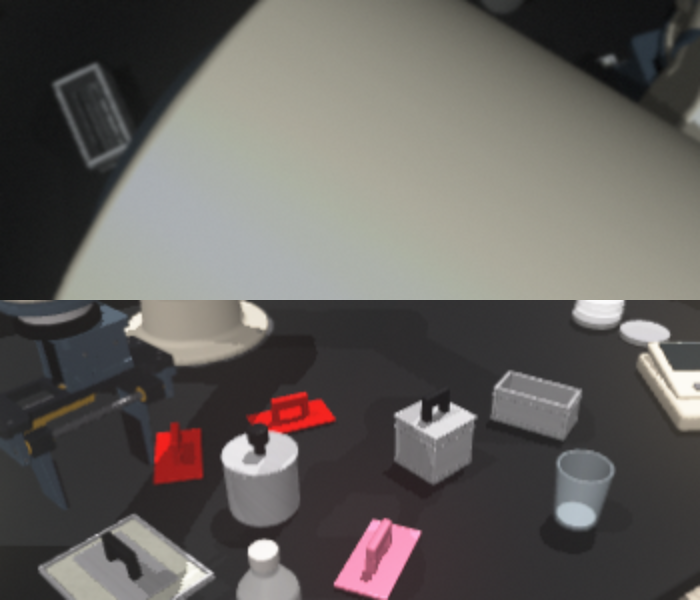

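View pics/f_job9.png

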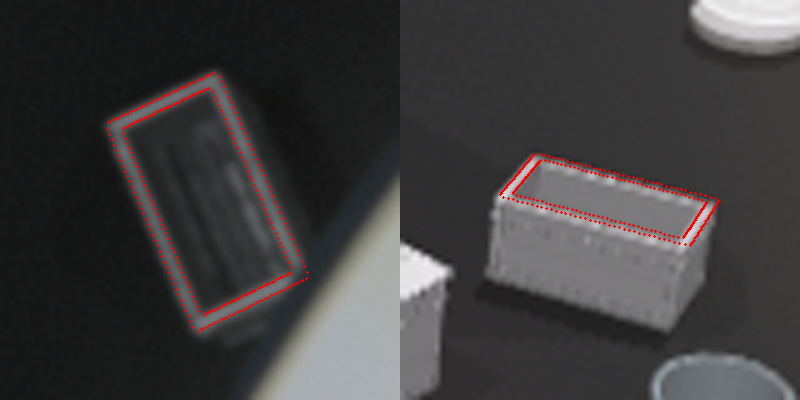

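```bash
python3 - <<'E'
from m2 import *
pick(.5668,-.3053,.041,-74.5,lift=.175,hi=.10); ctrl.sleep(.1); st()
place(.5765,.3168,.086,-63,hi=.13,hold=True); look("10")
E
python3 - <<'E'
import cv2
t=cv2.imread("pics/top_10.png"); s=cv2.imread("pics/scene_10.png")
cv2.imwrite("pics/v10.png",cv2.vconcat([cv2.resize(t[150:300,150:500],(700,300)),cv2.resize(s[100:250,220:570],(700,300))]))
E
```

```text
down hit=False t 34.22 tcp [ 0.5672 -0.3055  0.0227] w 91.31 F [-0.0898 -0.5735  0.803 ]
shut t 35.6 tcp [ 0.5668 -0.3053  0.022 ] w 11.57 F [-0.0421 -0.4066 -0.645 ]
lift t 36.25 tcp [ 0.5668 -0.3053  0.0521] w 12.14 F [-0.2817  0.4543 -3.3539]
 t 37.47 tcp [ 0.5664 -0.3051  0.1959] w 11.84 F [-0.4809 -0.8343 -2.0808]
above t 41.23 tcp [0.5767 0.3169 0.0795] w 11.54 F [ 0.2568  0.4657 -1.6194]
set hit=True t 41.76 tcp [0.5764 0.3168 0.0664] w 11.75 F [1.6511 0.7838 1.0068]
```

View pics/v10.png

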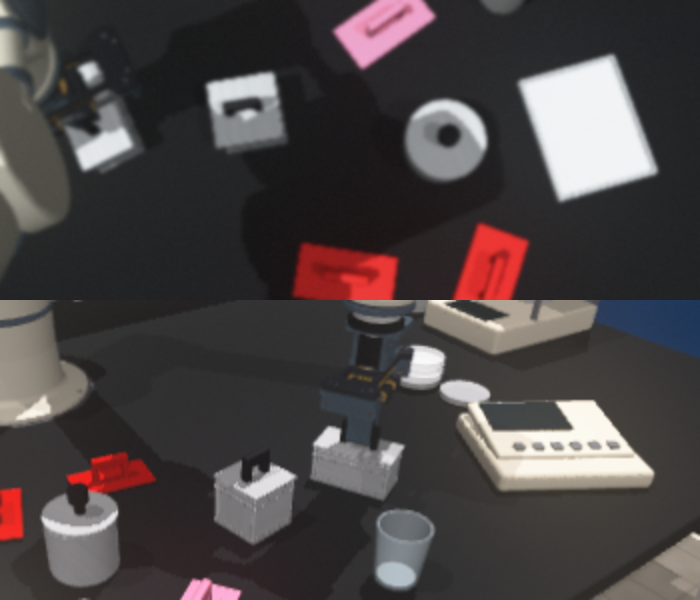

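Set at the fully-home height (TCP 0.0664, expected 0.067). Release, retreat and check all three.

Run:
```python
from m2 import *
release(.12)
ctrl.goto([.154,-.606,.25],R(-75.7)); ctrl.sleep(.3); look("11"); st()
for k,p0,sh in(("ro",[.539,-.114,0],[("c",.094,0,.084,1)]),("sq",[.578,.1235,.171],[("r",.08,.08,.074,1)]),("ob",[.5764,.3168,.471],[("r",.12,.064,.059,1)])):
    for n in("top","scene"):
        P=ctrl.camera_params(n); g=cv2.cvtColor(cv2.imread(f"pics/{n}_11.png"),cv2.COLOR_BGR2GRAY)
        print(k,n,fit([(P,g)],p0,sh))
t=cv2.imread("pics/top_11.png"); s=cv2.imread("pics/scene_11.png")
row=[cv2.resize(t[y:y+80,x:x+80],(260,260),interpolation=cv2.INTER_CUBIC) for x,y in((160,168),(235,168),(335,175))]
r2=[cv2.resize(s[y:y+80,x:x+80],(260,260),interpolation=cv2.INTER_CUBIC) for x,y in((360,140),(307,155),(222,175))]
cv2.imwrite("pics/v11.png",cv2.vconcat([cv2.hconcat(row),cv2.hconcat(r2)]))
```

```text
open t 43.11 tcp [0.5762 0.3166 0.0666] w 90.81 F [-0.9137 -0.2948 -0.3759]
 t 48.0 tcp [ 0.1541 -0.606   0.25  ] w 90.81 F [ 0.1915  0.4287 -0.1797]
ro top (array([ 0.5356, -0.1126,  0.013 ]), np.float64(-250.0))
ro scene (array([ 0.5408, -0.1131, -0.1224]), np.float64(-232.1826171875))
sq top (array([0.578 , 0.1235, 0.171 ]), np.float64(-250.0))
sq scene (array([0.5805, 0.1228, 0.1607]), np.float64(-213.8423309326172))
ob top (array([0.5742, 0.318 , 0.4777]), np.float64(-250.0))
ob scene (array([0.5766, 0.3134, 0.4743]), np.float64(-237.2808837890625))
```

View pics/v11.png

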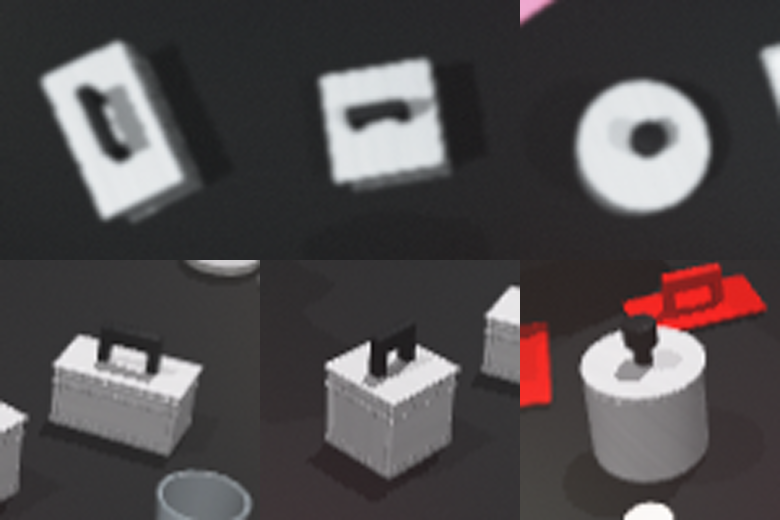

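Run:
```python
from bench import ctrl
print(ctrl.sign_off(), ctrl.current_t())
```

```text
the job is handed in; nothing more can be done
the job is handed in; nothing more can be done
```

All three lids are back on their own jars, and I handed the job in at about 48 s of the 115 s allowed. I set the oblong lid aside on the tray, moved the round lid to the round jar and the square lid to the square jar, then put the oblong lid on the oblong jar.

- **Seating:** Each lid touched down within 1 mm of its fully-home height. The tool stopped at 0.0914, 0.0814 and 0.0664 m, against 0.092, 0.082 and 0.067 m expected. The last pictures show all three level and flush.
- **Alignment:** I set the square and oblong lids to their jars' measured yaw, and in the last picture they still agree with it to within about 1°. By the camera fits, the lids are centred to within a few millimetres, against the 12 mm allowed.
- **Disagreement:** The two cameras differed by up to about 5 mm in position, so I used values between them. In the last look, two of the three top-camera fits did no better than their starting guess, because the edge score was saturated. The centring therefore rests more on the scene camera and on where I released the lids.
- **Not measured:** I did not check the bottle, the beaker or the jars for shift at the end. No contact was felt on any descent to grasp a lid. On the way to setting a lid down, I checked for contact only over the last 15 mm.

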